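# Fit the strainer and hold the tea tank's lid open for filling

## Task

Get the tea tank ready for filling: with the lid still shut, take the tall strainer panel from the drying rack and slide it into the slot in the top of the tank until it is fully home, and let go of it. Then raise the tank's lid and hold it open at about 50 degrees for a colleague to pour; the lid falls shut by itself, so finish while still holding it there. Leave the other things where they are.

Things in the scene. Friction and masses are not known exactly. Their poses are not given: they have to be found in the camera images.
- tank: Low stainless-steel tea tank fixed to the counter, 170 (x) x 280 (y) x 140 tall. Origin: centre of its underside; x points from its front (where the lid's handle and a small black tap stick out) to its back, y to its left as seen from the front looking to the back, z up. The left 210 mm is the basin under the hinged lid; the right 70 mm (y = -140 to -70) is a block with the strainer slot in its flat top, 140 above the counter.
- slot_mouth (a point): Centre of the mouth of the strainer slot, flush with the block's top (tank frame: 0, -105, 140 mm), axes as the tank. The slot is 93 mm long (along x), 15 mm wide (along y), 75 mm deep, with a 4 mm chamfer round the mouth and a flat floor.
- lid_hinge (a point): Middle of the lid's hinge line, at the back of the tank (tank frame: 75, 35, 143 mm), axes as the tank; the hinge line runs along the tank's y.
- lid (a joint): Angle of the lid, rad: 0 shut and level, grows as its front edge rises, stops at 1.4; 50 degrees is 0.873. The lid is a steel plate 165 (front to back) x 205 x 6 mm, about 0.5 kg (0.4 to 0.65), with no spring or friction to speak of: it falls shut from any angle.
- handle (a point): Middle of the grip bar of the lid's handle: a black round bar 12 mm thick and 110 mm long, parallel to the hinge line, held out in front of the lid in the lid's own plane by two side arms. It is 215 mm from the hinge line, 50 mm ahead of the lid's front edge and 55 mm clear of the tank's front when shut; nothing is below it. It moves with the lid; its y axis runs along the bar.
- rack: Grey drying rack fixed to the counter, 120 (x) x 150 (y), origin at the centre of its underside. Two stalls along its x, at y = +40 and -40 mm, with floor 6 mm above the counter and walls up to 42 mm. One holds the strainer panel, the other the chopping board, either way round.
- panel_mid (a point): Centre of the strainer panel: upright white plastic slab 90 (x) x 12 (y, thickness) x 120 tall (z), with a steel mesh window on both faces below and a plain grip band above; 0.13 to 0.24 kg, loose. Both faces are alike. Fully home, 75 mm of it is in the slot and 45 mm sticks out, its centre 15 mm below the slot's mouth.
- board_mid (a point): Centre of a small plain wooden chopping board, 90 x 12 x 85 tall, standing in the other stall of the rack. Not to be disturbed.
- jar: Bystander: jar 68 across, 110 tall, origin at the centre of its underside.
- tub: Bystander: round grey food tub with a lid, 118 across, 68 tall, origin at the centre of its underside.
- timer: Bystander: white kitchen timer lying flat, 55 x 70 x 20 tall, origin at the centre of its underside.

How it is judged:
On the way, in this order (a step that is already met when the one before it is completed fails the run):
1. the strainer panel is fully home in the slot and let go, with the lid shut (z of panel_mid in the frame of slot_mouth below -0.011 m and horizontal distance between panel_mid and slot_mouth below 0.006 m and angle between panel_mid's own z axis and vertical below 0.09 rad and value of joint lid below 0.1 rad and contact force between panel and the fingers below 0.1 N), for 0.2 s.
2. the lid is raised to 50 degrees (44 to 56) with the panel still home (z of panel_mid in the frame of slot_mouth below -0.011 m and horizontal distance between panel_mid and slot_mouth below 0.006 m and angle between panel_mid's own z axis and vertical below 0.09 rad and value of joint lid between 0.768 and 0.977 rad), for 0.2 s.
At the end, for the whole second after the job is handed in: The strainer panel is fully home in the slot (within 4 mm of the floor, upright, let go), and the robot is holding the lid still at 50 degrees, give or take 6, through the last second; nothing but the robot holds it up (all of step 2 and velocity of joint lid between -0.1 and 0.1 rad/s and (contact force between lid and the fingers above 0.5 N or contact force between lid and the arm above 0.5 N) and contact force between lid and panel below 0.1 N and contact force between panel and the fingers below 0.1 N); the arm keeps its last pose, push and grip.
It fails at once if the chopping board is moved more than 30 mm (distance of board_mid from where it was at the start of the episode above 0.03 m).
It fails at once if the jar is moved more than 30 mm (distance of jar from where it was at the start of the episode above 0.03 m).
It fails at once if the tub is moved more than 30 mm (distance of tub from where it was at the start of the episode above 0.03 m).
It fails at once if the timer is moved more than 30 mm (distance of timer from where it was at the start of the episode above 0.03 m).
It also fails if it takes over 64 s, if anything falls off the work surface, if the arm or the gripper's body presses on something with over 40 N, if the wrist force passes 120 N, or if a joint passes its speed limit or range.

## Robot

A 6-joint arm with a two-finger parallel gripper is mounted at the origin on the work surface. World frame = base frame: x ahead of the robot, y to its left, z up, the work surface at z = 0. Lengths are in m, angles in rad, forces in N, time in s.
With the tool pointing down it reaches from about 0.375 to 0.975 m from the base axis. Payload 3.8 kg.
Tool frame: the origin (TCP) lies on the centre line of the jaws, within the pads' length; the fingertips stand 14 mm ahead of it and the grasp point (between the pads) lies 5 mm behind it; z points along the fingers, x is the direction in which the jaws open and shut, and the axes are right-handed (so a half turn about z gives the same grasp; the last joint's range is limited). The gripper opens to 85 mm and grips with 20 to 120 N. Pads are 22 mm wide; open, the fingers measure 114 mm over their backs; the gripper's body (76 mm by 85 mm) begins 54 mm behind the grasp point. The pads swing forward as they close: fully open they stand 13 mm farther back than shut.
Start: joints at [1.304, 0.264, 1.604, -0, 1.274, -0.037], TCP at [0.154, 0.657, 0.245] pointing down, gripper open.
Joint ranges: [-2.63, 2.63], [-0.94, 2.18], [0.31, 2.57], [-1.31, 4.45], [0, 2.66], [-2.55, 2.55]. Speed limits (rad/s): [2.57, 2.57, 3.14, 3.14, 3.14, 3.14].

## Interface

Orientations are given as a rotation vector (axis times angle).
In Python, from workcell import bot gives the robot as it stands. The module is installed in compiled form; this text tells all that it offers.
- The arm moves only by the tool arm_command, never from a script. Its argument "steps" is one flat list of numbers, 7 for each row, row after row: the shift along the tool's x, y, z in units of 30 mm (1.0 is 30 mm), then the turn, a rotation vector about the tool's x, y, z in units of 6 degrees (1.0 is 6 degrees), then the opening, from 0 (shut) to 1 (fully open). In form: [tx, ty, tz, ax, ay, az, fingers, tx, ty, tz, ax, ay, az, fingers, ...]. A call has 1 to 10 rows; each row shifts and turns the commanded pose from where the row before left it, along the tool's axes as they then stand; what a row does not reach is not made up. A row lasts 1/8 s, in which the tool goes at most 62.5 mm and 10.7 degrees, less where a joint would pass 70% of its speed; a pose out of reach is approached as far as the arm can. A call is refused whole if a number of a shift passes 1 or a number of a turn 1, either way. A call with a gripper value outside its range is refused whole. The fingers move at their own pace and stop on an object; "squeeze" is the grip in N (left out, the last holds). Time passes only in rows, so rows that do not move let the fingers close. It gives the time, the measured TCP pose, the force and the opening at its end, in the units of the state.
- bot.read_state(): the state, without advancing time (a new reading comes with each control period).
- bot.read_camera(name): name is "scene" or "top" or "wrist"; returns a dict with "img" (420x560x3 uint8, red, green, blue), "camera_matrix" (3x3 intrinsics, pixels), "pose" (4x4, takes a point from camera to world coordinates); the wrist camera has in their place "T_tool_cam" (4x4, takes a point from camera to tool coordinates, whose origin is the TCP and whose axes are the tool frame's). Camera axes: x right, y down, z forward; pixel columns grow to the right and rows downward; lengths in m; the calibration is good to about 2 mm. A picture is of the moment at which its call begins: read the wrist's pose just before it. There is no depth.
- bot.finish_job(): hands the job in, once; it reports no verdict.
The state is a dict: "time": time; "q": joint angles; "joint_vel": joint speeds; "joint_torque": joint torques, N m; "tool_pos": TCP position; "tcp_rot": TCP orientation; "wrist_force": force on the tool from outside, world axes, zero at the start; "torque": the same for the moment, N m; "width": opening from 0.0 (shut) to 1.0 (fully open).
Only numpy, scipy, OpenCV 4.12 (cv2) and the standard library are available. Lean on these libraries where they do the work, as an engineer would, in place of code of your own. Each camera call takes 0.05 s, during which the arm holds its last target.

## Working session

There is one attempt and no reset: what is moved stays moved. The work goes in short steps, Python scripts to look and compute and a tool call to move; the robot and the scene stay as the last step left them, time stands still between calls to the robot, and variables do not carry over. Pictures are saved under pics/ and viewed, and the job is handed in when it is done.

Besides the shell and the picture viewer there is one more tool, called as name(argument=value, ...), one argument or row to a line, values as JSON. arm_command: Moves the arm, as the interface text tells. Its arguments: {"type":"object","properties":{"steps":{"type":"array","items":{"type":"number"}},"squeeze":{"type":"number"}},"required":["steps"]}

```bash
mkdir -p pics
python3 - <<'E'
from workcell import bot
import cv2,numpy as np,pickle
s=bot.read_state();print(s)
for n in("scene","top","wrist"):
    c=bot.read_camera(n);cv2.imwrite(f"pics/{n}0.png",c["img"][:,:,::-1])
    pickle.dump(c,open(f"{n}0.pkl","wb"))
    print(n,c["camera_matrix"],c.get("pose"),c.get("T_tool_cam"))
E
```

```text
{'time': 0.0, 'q': array([ 1.30411451e+00,  2.64771881e-01,  1.60537848e+00, -1.57528269e-05,
        1.27367883e+00, -3.68865814e-02]), 'joint_vel': array([-0.00065469,  0.00098572, -0.00036924,  0.00132561, -0.00082091,
        0.00167101]), 'joint_torque': array([-2.54734179e-03, -5.15090990e+01, -3.67324877e+01, -3.65961682e-05,
        1.26828262e-02,  4.39803287e-06]), 'tool_pos': array([0.15356481, 0.65658576, 0.24394694]), 'tcp_rot': array([ 2.46041906,  1.9512919 , -0.00281601]), 'wrist_force': array([-0.00957491,  0.25137933, -0.48024935]), 'torque': array([ 0.0025011 , -0.01182425,  0.01098276]), 'width': 0.9993866658947911}
scene [[546.11037893   0.         280.8926744 ]
 [  0.         546.11037893 212.9311035 ]
 [  0.           0.           1.        ]] [[ 0.87341614  0.35047289 -0.33810204  1.12294174]
 [ 0.48669354 -0.6046455   0.63050235 -0.98647272]
 [ 0.0165421  -0.71524301 -0.69868004  1.27611838]
 [ 0.          0.          0.          1.        ]] None
top [[532.98390191   0.         276.5613226 ]
 [  0.         532.98390191 214.78420485]
 [  0.           0.           1.        ]] [[-0.01843571 -0.99034088  0.13742296  0.36305805]
 [-0.99974855  0.01650436 -0.01518035  0.09978882]
 [ 0.01276564 -0.13766827 -0.99039613  1.44481709]
 [ 0.          0.          0.          1.        ]] None
wrist [[358.55535739   0.         279.01290336]
 [  0.         358.55535739 213.35390708]
 [  0.           0.           1.        ]] None [[ 9.99999802e-01 -3.18555060e-04 -5.43498552e-04  4.81225586e-04]
 [ 4.55060365e-04  9.61869220e-01  2.73509407e-01 -6.97877997e-02]
 [ 4.35646722e-04 -2.73509601e-01  9.61869174e-01 -1.28088516e-01]
 [ 0.00000000e+00  0.00000000e+00  0.00000000e+00  1.00000000e+00]]
```

View pics/scene0.png

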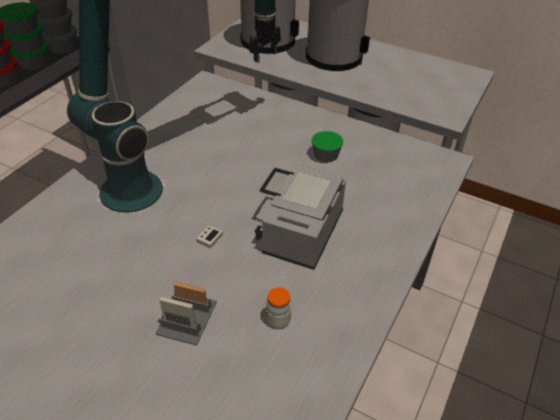

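View pics/top0.png

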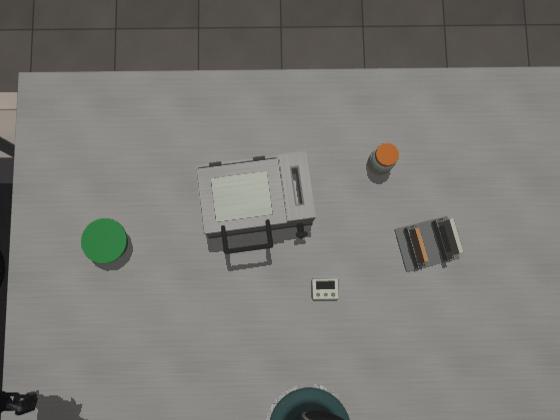

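View pics/wrist0.png

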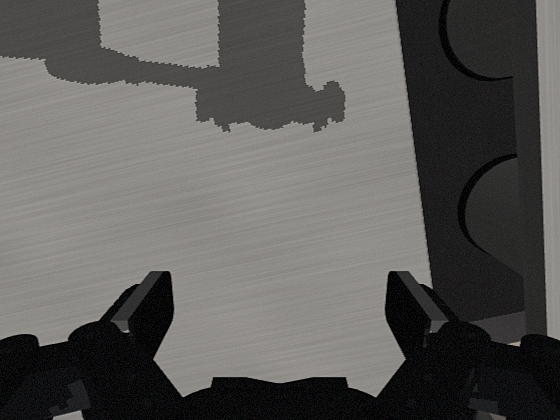

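The scene view shows the rack at about (187,312), with the white panel nearest the camera, and the tank at about (300,225). In the top view the tank is at (255,195), the slot at about (297,185), the rack at about (428,243), the panel at (448,238), and the lid handle bar at (248,249). I'll enlarge these for measuring.

Run:
```python
import cv2
t=cv2.imread("pics/top0.png");s=cv2.imread("pics/scene0.png")
def crop(im,x,y,w,h,k,n):
    c=cv2.resize(im[y:y+h,x:x+w],None,fx=k,fy=k,interpolation=cv2.INTER_CUBIC)
    c=cv2.convertScaleAbs(c,alpha=1.5,beta=20)
    for i in range(0,w,10): cv2.putText(c,str(x+i),(i*k,8),0,.3,(0,0,255)); cv2.line(c,(i*k,10),(i*k,14),(0,0,255))
    for i in range(0,h,10): cv2.putText(c,str(y+i),(0,i*k+3),0,.3,(0,0,255))
    cv2.imwrite(n,c)
crop(t,190,145,135,105,5,"pics/c1.png")
crop(t,385,205,90,75,8,"pics/c2.png")
crop(s,150,275,75,75,8,"pics/c3.png")
crop(s,240,160,115,110,5,"pics/c4.png")
```

```text
(no output)
```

View pics/c1.png

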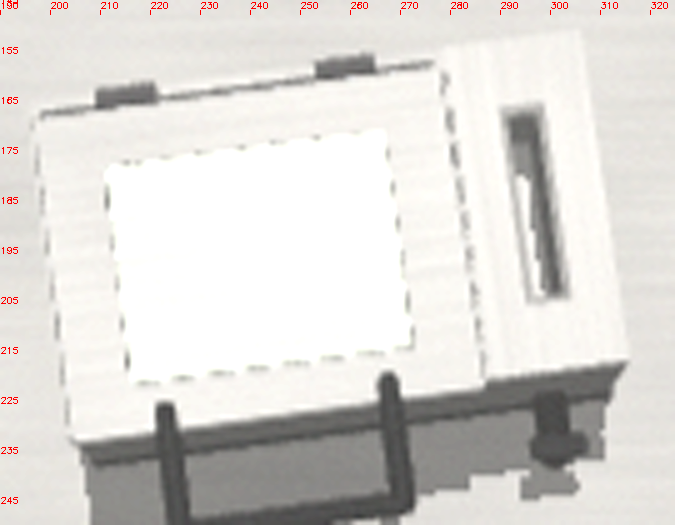

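View pics/c2.png

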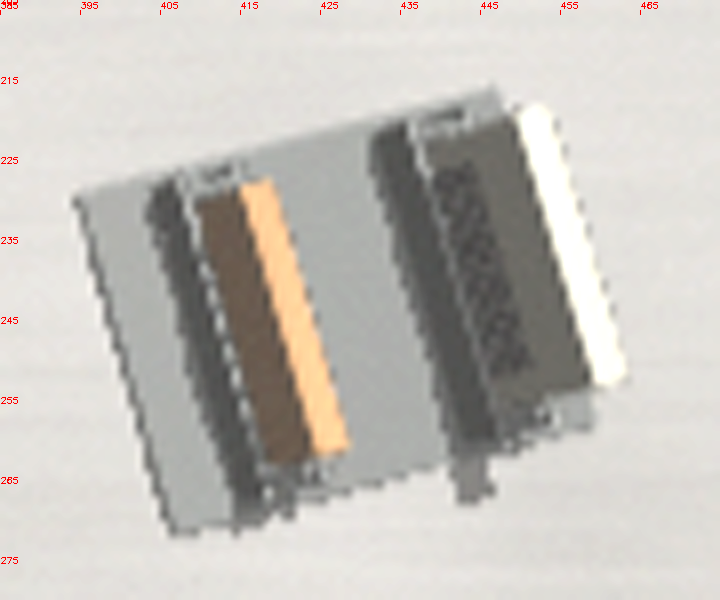

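View pics/c3.png

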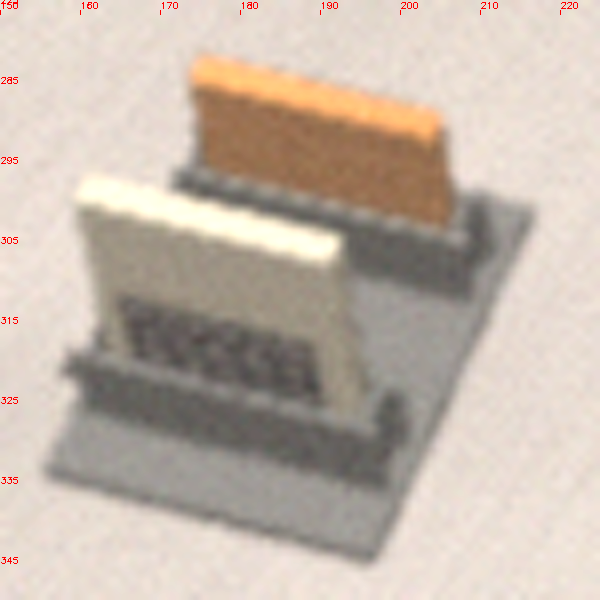

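View pics/c4.png

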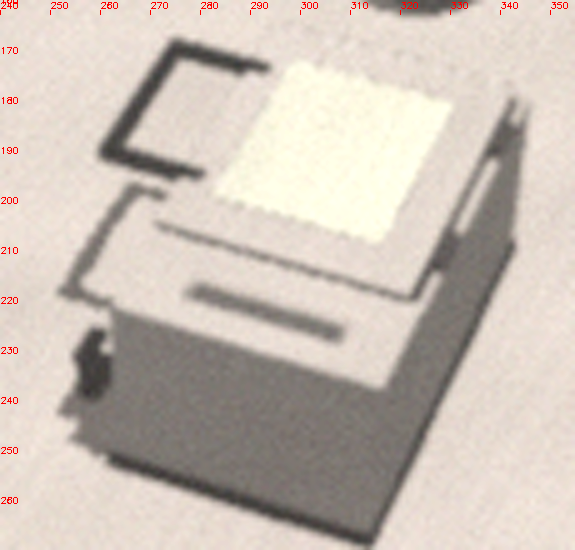

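```bash
cat > h.py <<'E'
import numpy as np,pickle
def load(n): return pickle.load(open(n+".pkl","rb"))
def bp(c,u,v,z,T=None):
    T=c["pose"] if T is None else T
    d=T[:3,:3]@np.linalg.solve(c["camera_matrix"],[u,v,1.]);o=T[:3,3]
    return o+d*(z-o[2])/d[2]
E
python3 - <<'E'
from h import *
np.set_printoptions(precision=4,suppress=True)
t=load("top0");s=load("scene0")
def line(nm,c,pts,z):
    P=np.array([bp(c,u,v,z)[:2] for u,v in pts]);print(nm,P.tolist() if 0 else P.round(4).tolist(),"mean",P.mean(0));return P
line("slot top",t,[(290.5,166.5),(298.5,166),(304,204.5),(296,205)],.14)
line("slot scene",s,[(275.5,218),(280,216),(310,225.5),(307,229)],.14)
P=line("block right top",t,[(306,151.4),(315.2,217.4)],.14);print(P[0]-P[1],np.linalg.norm(P[0]-P[1]))
P=line("block right scene",s,[(316.5,238),(262,221)],.14);print(P[0]-P[1],np.linalg.norm(P[0]-P[1]))
line("lid corners top",t,[(197,168),(277,157),(286,221.5),(204,233)],.146)
P=line("panel top",t,[(450,219.5),(453.5,217.5),(463,252.5),(459,253.5)],.126)
P=line("panel scene",s,[(160,300),(161,297),(192.5,304.5),(191,308)],.126)
P=line("rack top",t,[(395,230),(447,216),(459.5,257.5),(406,271.5)],.006)
P=line("rack scene",s,[(155,335),(196,345.5),(216.5,301.5)],.006)
P=line("board top",t,[(415.5,228),(419,227.5),(428.5,261),(424.5,262)],.091)
P=line("handle bar top",t,[(226,251),(271,246)],.143)
P=line("timer",t,[(312,278),(338,300)],.02)
P=line("jar",t,[(387,155)],.11)
P=line("tub",t,[(104,241)],.068)
E
```

```text
slot top [[0.6656, 0.0426], [0.6666, 0.0226], [0.5687, 0.0113], [0.5678, 0.0311]] mean [0.6172 0.0269]
slot scene [[0.5698, 0.0121], [0.5772, 0.0261], [0.672, 0.0355], [0.6709, 0.0186]] mean [0.6225 0.0231]
block right top [[0.7038, 0.0028], [0.536, -0.0156]] mean [ 0.6199 -0.0064]
[0.1678 0.0184] 0.16882464056443436
block right scene [[0.7107, 0.0004], [0.5417, -0.0186]] mean [ 0.6262 -0.0091]
[0.1689 0.019 ] 0.1700076401684275
lid corners top [[0.664, 0.2755], [0.689, 0.0761], [0.5262, 0.057], [0.5013, 0.2581]] mean [0.5951 0.1667]
panel top [[0.5269, -0.3548], [0.5318, -0.3639], [0.4437, -0.382], [0.4414, -0.3718]] mean [ 0.4859 -0.3681]
panel scene [[0.453, -0.3858], [0.4492, -0.3769], [0.5338, -0.3558], [0.5369, -0.3666]] mean [ 0.4932 -0.3713]
rack top [[0.5155, -0.244], [0.5516, -0.3885], [0.4377, -0.4154], [0.4026, -0.2681]] mean [ 0.4769 -0.329 ]
rack scene [[0.4438, -0.4222], [0.5585, -0.3941], [0.5253, -0.2476]] mean [ 0.5092 -0.3546]
board top [[0.5108, -0.2766], [0.5119, -0.2857], [0.4258, -0.3052], [0.4235, -0.2948]] mean [ 0.468  -0.2906]
handle bar top [[0.4565, 0.2049], [0.4668, 0.0949]] mean [0.4617 0.1499]
timer [[0.3896, -0.0131], [0.3306, -0.0803]] mean [ 0.3601 -0.0467]
jar [[0.699, -0.208]] mean [ 0.699 -0.208]
tub [[0.4932, 0.5251]] mean [0.4932 0.5251]
```

```bash
cat >> h.py <<'E'
from scipy.spatial.transform import Rotation as R
def down(yaw_deg): # tool x yaw, tool pointing down
    a=np.radians(yaw_deg);x=np.array([np.cos(a),np.sin(a),0]);z=np.array([0,0,-1.]);return R.from_matrix(np.c_[x,np.cross(z,x),z])
def plan(p,r,p2,r2,n,f,nd=2):
    """rows from p,r to p2,r2"""
    p=np.array(p,float);p2=np.array(p2,float);tot=(r.inv()*r2).as_rotvec()
    if abs(abs(tot[2])-np.pi)<.6: print('big turn',tot)
    out=[]
    cur=p.copy();rc=r
    for i in range(n):
        tgt=p+(p2-p)*(i+1)/n;rt=r*R.from_rotvec(tot*(i+1)/n)
        d=np.round(rc.inv().apply(tgt-cur)/.03,nd);a=np.round((rc.inv()*rt).as_rotvec()/np.radians(6),nd)
        cur=cur+rc.apply(d*.03);rc=rc*R.from_rotvec(a*np.radians(6))
        out.append(list(d+0.)+list(a+0.)+[f])
    for i in range(0,n,10): print(", ".join(f"{v:g}" for r_ in out[i:i+10] for v in r_));print()
    print("max",np.abs(np.array(out)[:,:6]).max(),"end",cur,np.degrees(np.arctan2(rc.as_matrix()[1,0],rc.as_matrix()[0,0])))
def st():
    from workcell import bot
    s=bot.read_state();return s,s["tool_pos"],R.from_rotvec(s["tcp_rot"])
E
python3 - <<'E'
from h import *
s,p,r=st()
print(r.as_matrix())
plan(p,down(76.8),[.59,.03,.28],down(-83.5),28,1)
E
```

```text
[[ 2.27786124e-01  9.73711082e-01 -4.58686394e-04]
 [ 9.73709546e-01 -2.27786580e-01 -1.73004616e-03]
 [-1.78904772e-03 -5.25468112e-05 -9.99998398e-01]]
big turn [0.         0.         2.79776279]
-0.61, 0.68, -0.04, 0, 0, 0.95, 1, -0.54, 0.73, -0.05, 0, 0, 0.96, 1, -0.46, 0.78, -0.04, 0, 0, 0.95, 1, -0.38, 0.83, -0.04, 0, 0, 0.96, 1, -0.29, 0.86, -0.04, 0, 0, 0.95, 1, -0.21, 0.88, -0.05, 0, 0, 0.96, 1, -0.12, 0.9, -0.04, 0, 0, 0.95, 1, -0.03, 0.91, -0.04, 0, 0, 0.95, 1, 0.06, 0.91, -0.04, 0, 0, 0.96, 1, 0.15, 0.9, -0.05, 0, 0, 0.95, 1

0.24, 0.87, -0.04, 0, 0, 0.96, 1, 0.32, 0.85, -0.04, 0, 0, 0.95, 1, 0.41, 0.81, -0.04, 0, 0, 0.95, 1, 0.49, 0.77, -0.05, 0, 0, 0.96, 1, 0.56, 0.71, -0.04, 0, 0, 0.95, 1, 0.64, 0.66, -0.04, 0, 0, 0.96, 1, 0.69, 0.59, -0.04, 0, 0, 0.95, 1, 0.75, 0.51, -0.05, 0, 0, 0.96, 1, 0.79, 0.44, -0.04, 0, 0, 0.95, 1, 0.84, 0.36, -0.04, 0, 0, 0.95, 1

0.87, 0.27, -0.05, 0, 0, 0.96, 1, 0.89, 0.19, -0.04, 0, 0, 0.95, 1, 0.9, 0.09, -0.04, 0, 0, 0.96, 1, 0.91, 0.01, -0.04, 0, 0, 0.95, 1, 0.91, -0.09, -0.05, 0, 0, 0.95, 1, 0.89, -0.17, -0.04, 0, 0, 0.96, 1, 0.87, -0.27, -0.04, 0, 0, 0.95, 1, 0.84, -0.35, -0.04, 0, 0, 0.96, 1

max 0.96 end [0.59010401 0.02993829 0.27989776] -83.52000000000001
```

arm_command(
  steps=[-0.61,0.68,-0.04,0,0,0.95,1,-0.54,0.73,-0.05,0,0,0.96,1,-0.46,0.78,-0.04,0,0,0.95,1,-0.38,0.83,-0.04,0,0,0.96,1,-0.29,0.86,-0.04,0,0,0.95,1,-0.21,0.88,-0.05,0,0,0.96,1,-0.12,0.9,-0.04,0,0,0.95,1,-0.03,0.91,-0.04,0,0,0.95,1,0.06,0.91,-0.04,0,0,0.96,1,0.15,0.9,-0.05,0,0,0.95,1],
)

```text
time: 1.4
tool_pos: [0.3101, 0.4325, 0.2579]
tcp_rot: [3.096, 0.53, -0.001]
wrist_force: [-0.9, 0.6, 0.5]
width: 1.001
```

arm_command(
  steps=[0.24,0.87,-0.04,0,0,0.96,1,0.32,0.85,-0.04,0,0,0.95,1,0.41,0.81,-0.04,0,0,0.95,1,0.49,0.77,-0.05,0,0,0.96,1,0.56,0.71,-0.04,0,0,0.95,1,0.64,0.66,-0.04,0,0,0.96,1,0.69,0.59,-0.04,0,0,0.95,1,0.75,0.51,-0.05,0,0,0.96,1,0.79,0.44,-0.04,0,0,0.95,1,0.84,0.36,-0.04,0,0,0.95,1],
)

```text
time: 2.65
tool_pos: [0.4659, 0.2089, 0.2705]
tcp_rot: [2.972, -1.018, -0.001]
wrist_force: [-0.3, 0.5, 0.5]
width: 1.002
```

arm_command(
  steps=[0.87,0.27,-0.05,0,0,0.96,1,0.89,0.19,-0.04,0,0,0.95,1,0.9,0.09,-0.04,0,0,0.96,1,0.91,0.01,-0.04,0,0,0.95,1,0.91,-0.09,-0.05,0,0,0.95,1,0.89,-0.17,-0.04,0,0,0.96,1,0.87,-0.27,-0.04,0,0,0.95,1,0.84,-0.35,-0.04,0,0,0.96,1,0,0,0,0,0,0,1,0,0,0,0,0,0,1],
)

```text
time: 3.9
tool_pos: [0.5901, 0.0311, 0.2805]
tcp_rot: [2.345, -2.09, -0.002]
wrist_force: [-1.1, -0.3, -0.3]
width: 1.001
```

```bash
cat >> h.py <<'E'
def snap(n):
    from workcell import bot
    import cv2
    s,p,r=st();c=bot.read_camera("wrist")
    T=np.eye(4);T[:3,:3]=r.as_matrix();T[:3,3]=p
    c["pose"]=T@c["T_tool_cam"];pickle.dump(c,open(n+".pkl","wb"))
    im=cv2.resize(c["img"][:,:,::-1],None,fx=1.42,fy=1.42,interpolation=cv2.INTER_CUBIC)
    cv2.imwrite(f"pics/{n}.png",c["img"][:,:,::-1]);print(p,s["wrist_force"],s["time"])
def crop(n,x,y,w,h,k,o,a=1.,b=0):
    import cv2
    im=cv2.imread(f"pics/{n}.png")
    c=cv2.resize(im[y:y+h,x:x+w],None,fx=k,fy=k,interpolation=cv2.INTER_CUBIC)
    c=cv2.convertScaleAbs(c,alpha=a,beta=b)
    for i in range(0,w,10): cv2.putText(c,str(x+i),(i*k,8),0,.3,(0,0,255)); cv2.line(c,(i*k,10),(i*k,14),(0,0,255))
    for i in range(0,h,10): cv2.putText(c,str(y+i),(0,i*k+3),0,.3,(0,0,255))
    cv2.imwrite(f"pics/{o}.png",c)
E
python3 -c "
from h import *
snap('w1')"
```

```text
[0.59009036 0.03105168 0.28054867] [-1.07249208 -0.28725493 -0.25239311] 3.9
```

View pics/w1.png

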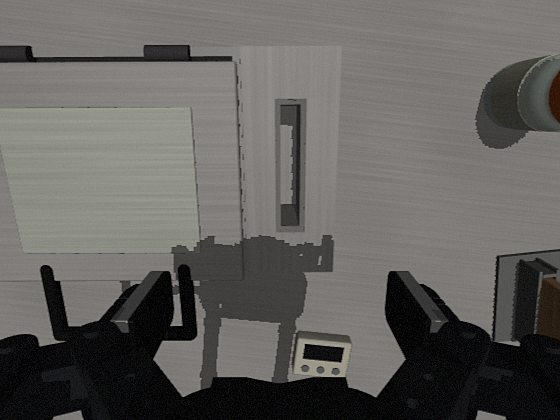

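The wrist view is square to the tank. The slot runs from about (291,98) to (291,232), and the timer is at (322,353). I'll take an enlarged crop of the slot.

```bash
python3 -c "
from h import *
crop('w1',230,35,120,250,3,'w1a',1.4)
crop('w1',265,90,50,70,10,'w1b',1.4)
crop('w1',265,180,50,60,10,'w1c',1.4)"
```

```text
(no output)
```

View pics/w1a.png

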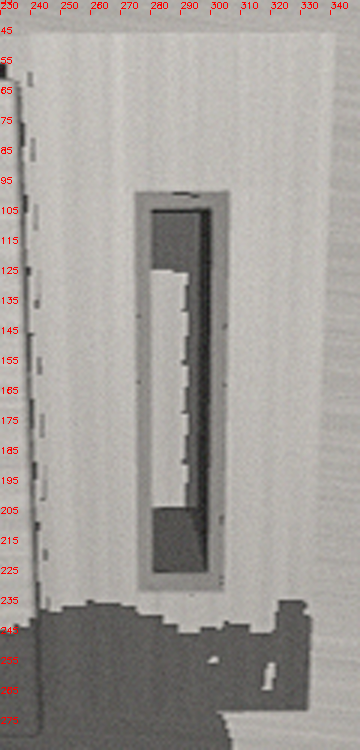

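View pics/w1b.png

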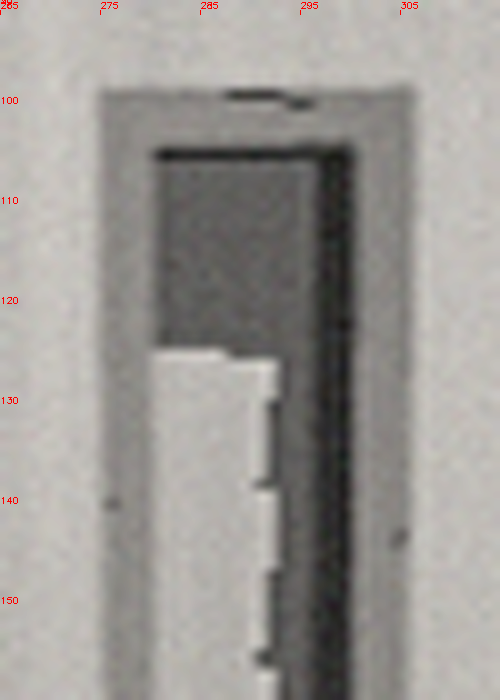

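View pics/w1c.png

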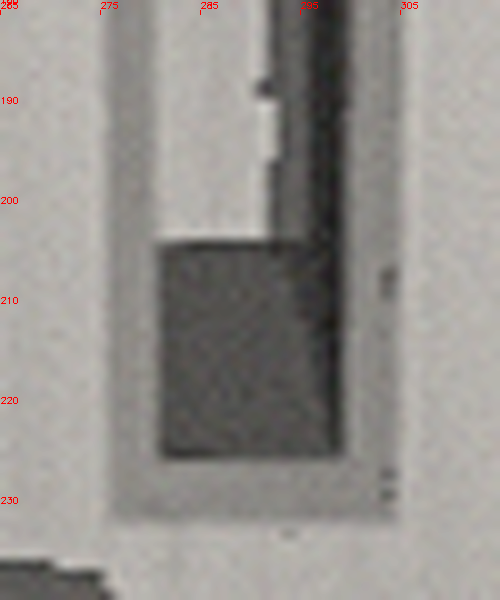

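Run:
```python
from h import *
c=load("w1")
P=np.array([bp(c,u,v,.14) for u,v in [(275,98.7),(306,98.5),(304.7,231.7),(276,231.8)]])[:,:2];print(P.round(4),P.mean(0))
a=P[:2].mean(0);b=P[2:].mean(0);d=a-b;print(np.linalg.norm(d),np.degrees(np.arctan2(d[1],d[0])),np.linalg.norm(P[0]-P[1]),np.linalg.norm(P[2]-P[3]))
# block right edge and left lid edge
P=np.array([bp(c,u,v,.14) for u,v in [(342,46),(332,271)]])[:,:2];d=P[0]-P[1];print(P,np.linalg.norm(d),np.degrees(np.arctan2(d[1],d[0])))
P=np.array([bp(c,u,v,.136) for u,v in [(280.3,105),(300,105),(298.7,225.8),(280.7,225.8)]])[:,:2];print("inner",P.mean(0))
s,p,r=st();plan(p,r,[.46,-.365,.28],down(-77),16,1)
```

```text
[[0.6668 0.0433]
 [0.6695 0.0214]
 [0.5699 0.0089]
 [0.5672 0.0314]] [0.6183477  0.02626226]
0.10034483867829097 6.971555392560997 0.02212323168466045 0.02269774899692789
[[ 0.70635633  0.00141372]
 [ 0.53881915 -0.01777534]] 0.16863251690636769 6.533963913926882
inner [0.61798415 0.02648474]
0.79, 0.36, 0, 0, 0, -0.07, 1, 0.79, 0.37, 0, 0, 0, -0.06, 1, 0.78, 0.38, 0, 0, 0, -0.07, 1, 0.78, 0.38, 0, 0, 0, -0.07, 1, 0.78, 0.38, 0.01, 0, 0, -0.06, 1, 0.78, 0.39, 0, 0, 0, -0.07, 1, 0.77, 0.4, 0, 0, 0, -0.07, 1, 0.77, 0.4, 0, 0, 0, -0.06, 1, 0.77, 0.41, 0, 0, 0, -0.07, 1, 0.76, 0.41, 0, 0.01, 0, -0.07, 1

0.76, 0.42, 0, 0, 0, -0.07, 1, 0.76, 0.42, 0, 0, 0, -0.06, 1, 0.76, 0.43, 0, 0, 0, -0.07, 1, 0.75, 0.44, 0, 0, 0, -0.07, 1, 0.75, 0.44, 0.01, 0, 0.01, -0.06, 1, 0.75, 0.44, 0, 0, 0, -0.07, 1

max 0.79 end [ 0.46003672 -0.36507467  0.27990916] -76.9962652281536
```

arm_command(
  steps=[0.79,0.36,0,0,0,-0.07,1,0.79,0.37,0,0,0,-0.06,1,0.78,0.38,0,0,0,-0.07,1,0.78,0.38,0,0,0,-0.07,1,0.78,0.38,0,0,0,-0.06,1,0.78,0.39,0,0,0,-0.07,1,0.77,0.4,0,0,0,-0.07,1,0.77,0.4,0,0,0,-0.06,1,0.77,0.41,0,0,0,-0.07,1,0.76,0.41,0,0,0,-0.07,1],
)

```text
time: 5.2
tool_pos: [0.5087, -0.2164, 0.281]
tcp_rot: [-2.418, 2.005, 0.0]
wrist_force: [-0.4, -0.2, 0.0]
width: 0.997
```

arm_command(
  steps=[0.76,0.42,0,0,0,-0.07,1,0.76,0.42,0,0,0,-0.06,1,0.76,0.43,0,0,0,-0.07,1,0.75,0.44,0,0,0,-0.07,1,0.75,0.44,0,0,0,-0.06,0.7,0.75,0.44,0,0,0,-0.07,0.7,0,0,0,0,0,0,0.7,0,0,0,0,0,0,0.7],
)

```text
time: 6.2
tool_pos: [0.4603, -0.3644, 0.2809]
tcp_rot: [-2.458, 1.956, 0.001]
wrist_force: [-0.4, -0.2, -0.0]
width: 0.698
```

```bash
python3 -c "
from h import *
snap('w2')"
```

```text
[ 0.46034876 -0.36440811  0.28093623] [-0.41714997 -0.15120614 -0.01397266] 6.2
```

View pics/w2.png

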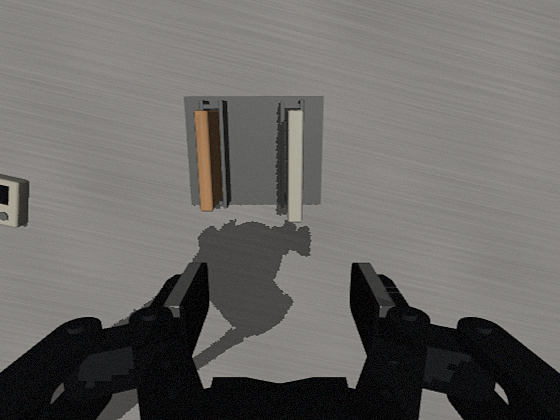

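The white panel's top face is at about (295,111)–(295,221), and the board is at (204,160). I'll crop in on the panel.

```bash
python3 -c "
from h import *
crop('w2',270,95,50,135,5,'w2a')"
```

```text
(no output)
```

View pics/w2a.png

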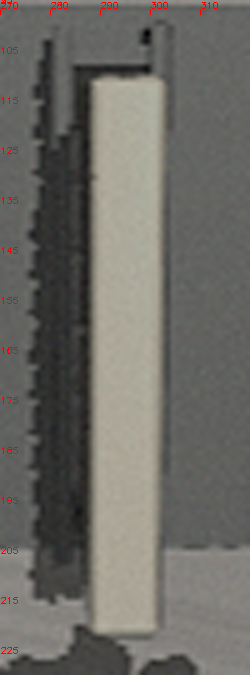

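Run:
```python
from h import *
c=load("w2")
P=np.array([bp(c,u,v,.126) for u,v in [(288.1,110.5),(302.8,110.5),(301.8,221.5),(288.3,221.5)]])[:,:2];print(P.round(4),P.mean(0))
a=P[:2].mean(0);b=P[2:].mean(0);d=a-b;print(np.linalg.norm(d),np.degrees(np.arctan2(d[1],d[0])),np.linalg.norm(P[0]-P[1]),np.linalg.norm(P[2]-P[3]))
m=P.mean(0);s,p,r=st()
yaw=np.degrees(np.arctan2(d[1],d[0]))-90
plan(p,r,[m[0],m[1],.165],down(yaw),5,.55)
```

```text
[[ 0.5298 -0.3548]
 [ 0.5323 -0.3657]
 [ 0.4465 -0.3862]
 [ 0.444  -0.3754]] [ 0.48813809 -0.37053088]
0.08816727455748007 13.454776472852162 0.011153620432136177 0.011154718437466358
0.08, -0.17, 0.77, 0, 0, -0.02, 0.55, 0.09, -0.17, 0.78, 0, 0, -0.01, 0.55, 0.08, -0.17, 0.77, 0, 0, -0.02, 0.55, 0.08, -0.17, 0.77, 0, 0, -0.01, 0.55, 0.08, -0.17, 0.78, 0, 0.01, -0.02, 0.55

max 0.78 end [ 0.48808957 -0.37039626  0.16486015] -76.5209725959845
```

arm_command(
  steps=[0.08,-0.17,0.77,0,0,-0.02,0.55,0.09,-0.17,0.78,0,0,-0.01,0.55,0.08,-0.17,0.77,0,0,-0.02,0.55,0.08,-0.17,0.77,0,0,-0.01,0.55,0.08,-0.17,0.78,0,0,-0.02,0.55,0,0,0,0,0,0,0.55,0,0,0,0,0,0,0.55],
)

```text
time: 7.12
tool_pos: [0.4883, -0.3713, 0.1658]
tcp_rot: [-2.467, 1.946, -0.001]
wrist_force: [-0.6, -0.2, 0.9]
width: 0.55
```

```bash
python3 -c "
from h import *
snap('w3')"
```

```text
[ 0.48828053 -0.37129814  0.16575538] [-0.61297893 -0.21262327  0.9371718 ] 7.125
```

View pics/w3.png

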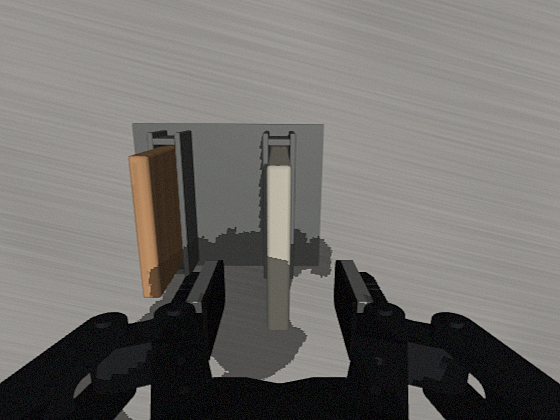

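The panel is centred between the fingers, with its top face running from (279,165) to (279,329). I'll check its position along the tool, then descend.

Run:
```python
from h import *
c=load("w3")
P=np.array([bp(c,u,v,.126) for u,v in [(266.8,165),(291.3,165),(289.3,329.5),(269,329.5)]])[:,:2];print(P.round(4),P.mean(0))
a=P[:2].mean(0);b=P[2:].mean(0);d=a-b;print(np.linalg.norm(d),np.degrees(np.arctan2(d[1],d[0])))
```

```text
[[ 0.5307 -0.3547]
 [ 0.5334 -0.3659]
 [ 0.4474 -0.3862]
 [ 0.4448 -0.3756]] [ 0.48906574 -0.3706016 ]
0.08837503830717051 13.476647328224391
```

arm_command(
  steps=[0,-0.02,0.65,0,0,0,0.55,0,0,0.65,0,0,0,0.55,0,0,0.65,0,0,0,0.55,0,0,0,0,0,0,0.55,0,0,0,0,0,0,0,0,0,0,0,0,0,0,0,0,0,0,0,0,0,0,0,0,0,0,0,0,0,0,0,0,0,0,0],
  squeeze=40,
)

```text
time: 8.3
tool_pos: [0.4889, -0.3719, 0.1073]
tcp_rot: [-2.466, 1.947, -0.003]
wrist_force: [0.2, -0.0, 3.9]
width: 0.137
```

```bash
python3 -c "
from h import *
s,p,r=st();print(s)
plan(p,r,p+np.array([0,0,.15]),r,6,0)"
```

```text
{'time': 8.3, 'q': array([-6.90923005e-01,  2.68636432e-01,  1.86742693e+00,  1.02857142e-04,
        1.00389769e+00,  6.45720568e-01]), 'joint_vel': array([-9.46287276e-04, -1.93298950e-03, -5.08596501e-04,  1.92548445e-05,
       -9.64796743e-04, -2.22459630e-03]), 'joint_torque': array([-3.14023392e-01, -4.54633141e+01, -3.09004784e+01, -1.47538790e-01,
       -1.36993101e-02, -9.79644537e-03]), 'tool_pos': array([ 0.48892608, -0.37193999,  0.10727456]), 'tcp_rot': array([-2.46562522,  1.94678618, -0.00256529]), 'wrist_force': array([ 0.2099397 , -0.03899058,  3.94944392]), 'torque': array([ 0.07373795, -0.01691984, -0.01830128]), 'width': 0.13680555238844683}
0, 0, -0.83, 0, 0, 0, 0, 0, 0, -0.84, 0, 0, 0, 0, 0, 0, -0.83, 0, 0, 0, 0, 0, 0, -0.83, 0, 0, 0, 0, 0.01, 0, -0.84, 0, 0, 0, 0, 0, -0.01, -0.83, 0, 0, 0, 0

max 0.84 end [ 0.48909058 -0.37201629  0.25727505] -76.58723389158311
```

arm_command(
  steps=[0,0,-0.5,0,0,0,0,0,0,-0.8,0,0,0,0,0,0,-0.95,0,0,0,0,0,0,-0.95,0,0,0,0,0,0,-0.95,0,0,0,0,0,0,-0.95,0,0,0,0,0,0,-0.95,0,0,0,0,0,0,0,0,0,0,0,0,0,0,0,0,0,0],
  squeeze=60,
)

```text
time: 9.43
tool_pos: [0.4877, -0.3711, 0.2867]
tcp_rot: [2.466, -1.947, -0.003]
wrist_force: [-1.1, 0.4, -2.3]
width: 0.132
```

```bash
python3 -c "
from h import *
snap('w4')"
```

```text
[ 0.4877437  -0.3710933   0.28667042] [-1.07983701  0.44576045 -2.25959157] 9.425
```

View pics/w4.png

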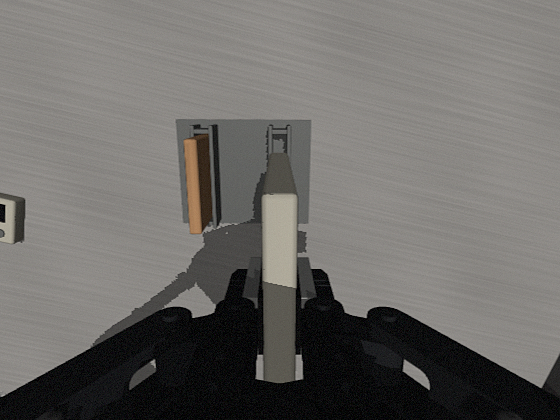

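```bash
python3 -c "
from h import *
crop('w4',250,140,65,250,3,'w4a',1.3,10)"
```

```text
(no output)
```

View pics/w4a.png

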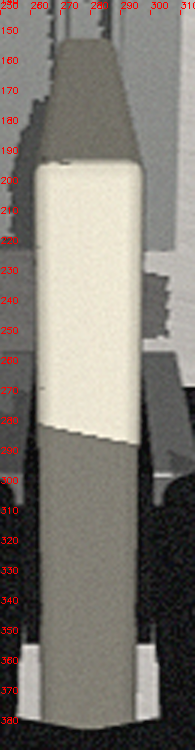

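Run:
```python
from h import *
np.set_printoptions(precision=4,suppress=True)
c=load("w4");T=c["T_tool_cam"]
for dz in(0,-.002): 
  P=np.array([bp(c,u,v,-.0187+dz,T) for u,v in [(261.5,193.3),(297.5,193.3),(295,381.5),(263.5,381.5)]]);print(P,P.mean(0))
print(np.array([bp(c,u,v,.1013,T) for u,v in [(270.5,153),(287,153)]]))
# predicted from rack measurement
m=np.array([.4886,-.3706]);
g=down(-76.55);print(g.inv().apply(np.r_[m-[.4889,-.3719],0]))
```

```text
[[-0.006  -0.0448 -0.0187]
 [ 0.0052 -0.0447 -0.0187]
 [ 0.0053  0.0259 -0.0187]
 [-0.0063  0.0258 -0.0187]] [-0.0004 -0.0095 -0.0187]
[[-0.0059 -0.0452 -0.0207]
 [ 0.0051 -0.0452 -0.0207]
 [ 0.0052  0.0241 -0.0207]
 [-0.0062  0.0241 -0.0207]] [-0.0004 -0.0105 -0.0207]
[[-0.0059 -0.0438  0.1013]
 [ 0.0045 -0.0438  0.1013]]
[-0.0013 -0.      0.    ]
```

Run:
```python
from h import *
s,p,r=st();plan(p,r,[.6186,.0263,.285],down(-83.3),16,0)
```

```text
-0.74, -0.46, 0, 0, 0, 0.07, 0, -0.75, -0.45, 0.01, 0, 0, 0.07, 0, -0.74, -0.45, 0, 0, 0, 0.07, 0, -0.76, -0.44, 0, 0.01, 0.01, 0.07, 0, -0.75, -0.43, 0, 0, 0, 0.07, 0, -0.76, -0.43, 0.01, 0, 0, 0.07, 0, -0.76, -0.43, 0, 0, 0, 0.07, 0, -0.76, -0.42, 0, 0, 0, 0.07, 0, -0.77, -0.41, 0, 0, 0, 0.07, 0, -0.77, -0.41, 0.01, 0, 0, 0.07, 0

-0.77, -0.4, 0, 0, 0.01, 0.07, 0, -0.78, -0.4, 0, 0.01, 0, 0.07, 0, -0.78, -0.39, 0, 0, 0, 0.07, 0, -0.78, -0.38, 0.01, 0, 0, 0.07, 0, -0.79, -0.38, 0, 0, 0, 0.07, 0, -0.78, -0.38, 0, 0, 0, 0.07, 0

max 0.79 end [0.61873379 0.02624651 0.28498097] -83.30642512933514
```

arm_command(
  steps=[-0.74,-0.46,0,0,0,0.07,0,-0.75,-0.45,0.01,0,0,0.07,0,-0.74,-0.45,0,0,0,0.07,0,-0.76,-0.44,0,0.01,0.01,0.07,0,-0.75,-0.43,0,0,0,0.07,0,-0.76,-0.43,0.01,0,0,0.07,0,-0.76,-0.43,0,0,0,0.07,0,-0.76,-0.42,0,0,0,0.07,0,-0.77,-0.41,0,0,0,0.07,0,-0.77,-0.41,0.01,0,0,0.07,0],
)

```text
time: 10.72
tool_pos: [0.5695, -0.1222, 0.2846]
tcp_rot: [2.391, -2.035, -0.003]
wrist_force: [0.1, -0.6, -3.1]
width: 0.132
```

arm_command(
  steps=[-0.77,-0.4,0,0,0.01,0.07,0,-0.78,-0.4,0,0.01,0,0.07,0,-0.78,-0.39,0,0,0,0.07,0,-0.78,-0.38,0.01,0,0,0.07,0,-0.79,-0.38,0,0,0,0.07,0,-0.78,-0.38,0,0,0,0.07,0,0,0,0.6,0,0,0,0,0,0,0,0,0,0,0,0,0,0,0,0,0,0],
)

```text
time: 11.85
tool_pos: [0.6189, 0.0247, 0.2673]
tcp_rot: [2.345, -2.088, 0.002]
wrist_force: [0.8, -0.2, -2.8]
width: 0.128
```

```bash
python3 -c "
from h import *
snap('w5');s,p,r=st();print(r.as_matrix())
crop('w5',230,40,120,200,4,'w5a',1.3,10)
from workcell import bot;import cv2
c=bot.read_camera('scene');cv2.imwrite('pics/s5.png',c['img'][:,:,::-1]);crop('s5',220,110,140,140,5,'s5a',1.3,10)
"
```

```text
[0.61887146 0.02473919 0.26727961] [ 0.84032899 -0.23580185 -2.83138607] 11.85
[[ 0.11566622 -0.99328682  0.0016167 ]
 [-0.99328589 -0.11566927 -0.00193809]
 [ 0.00211208 -0.00138168 -0.99999682]]
```

View pics/w5a.png

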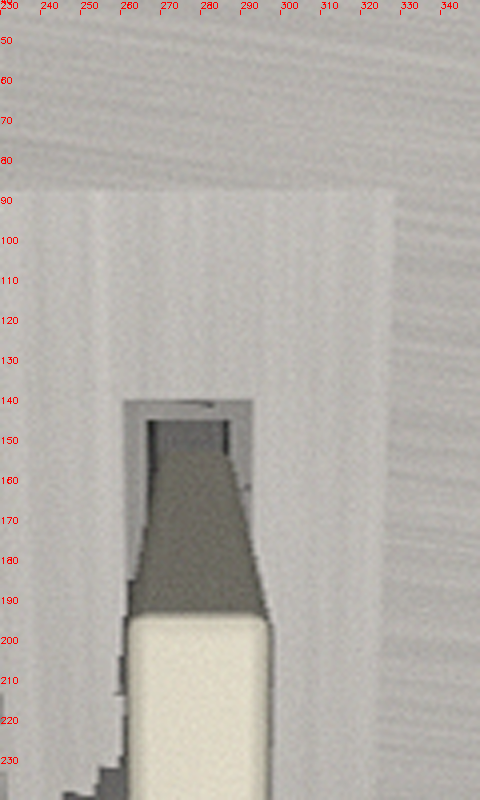

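View pics/s5a.png

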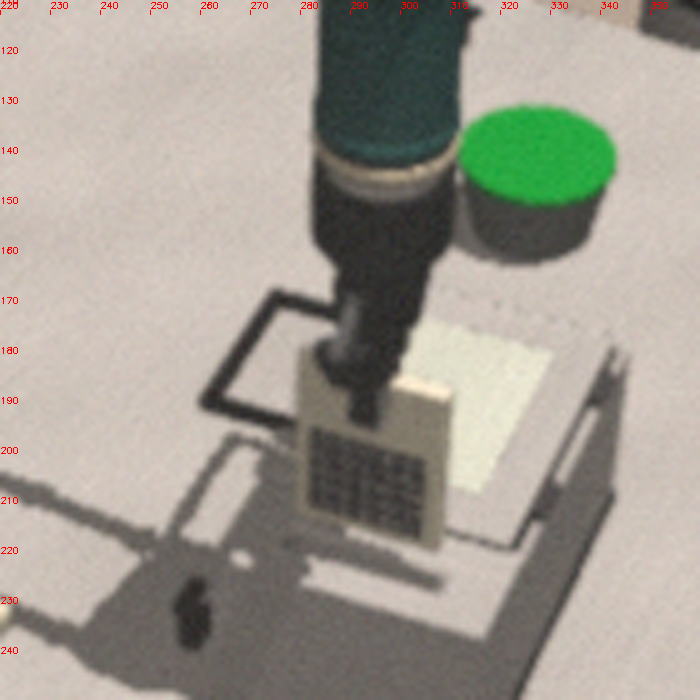

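Run:
```python
from h import *
np.set_printoptions(precision=4,suppress=True)
c=load("w5");T=c["T_tool_cam"]
s,p,r=st()
print("slot far outer",bp(c,260.5,140,.1273,T),bp(c,293,140,.1273,T),"inner at -4mm",bp(c,266.5,145,.1313,T),bp(c,287.5,145,.1313,T))
print("panel bottom far",bp(c,269,153.5,.1013,T),bp(c,287.3,153.5,.1013,T))
```

```text
slot far outer [-0.0135 -0.0498  0.1273] [ 0.0093 -0.0498  0.1273] inner at -4mm [-0.0094 -0.046   0.1313] [ 0.0056 -0.046   0.1313]
panel bottom far [-0.0069 -0.0434  0.1013] [ 0.0048 -0.0434  0.1013]
```

arm_command(
  steps=[-0.04,-0.03,0.3,0,0,0,0,0,0,0.3,0,0,0,0,0,0,0.2,0,0,0,0,0,0,0.2,0,0,0,0,0,0,0.2,0,0,0,0,0,0,0,0,0,0,0],
)

```text
time: 12.7
tool_pos: [0.6201, 0.0268, 0.2316]
tcp_rot: [2.347, -2.088, 0.003]
wrist_force: [0.5, 0.6, -3.0]
width: 0.131
```

```bash
python3 -c "
from h import *
snap('w6');crop('w6',230,100,120,150,5,'w6a',1.3,10)
"
```

```text
[0.62008838 0.0268129  0.23163171] [ 0.53285806  0.56205766 -2.98939338] 12.7
```

View pics/w6a.png

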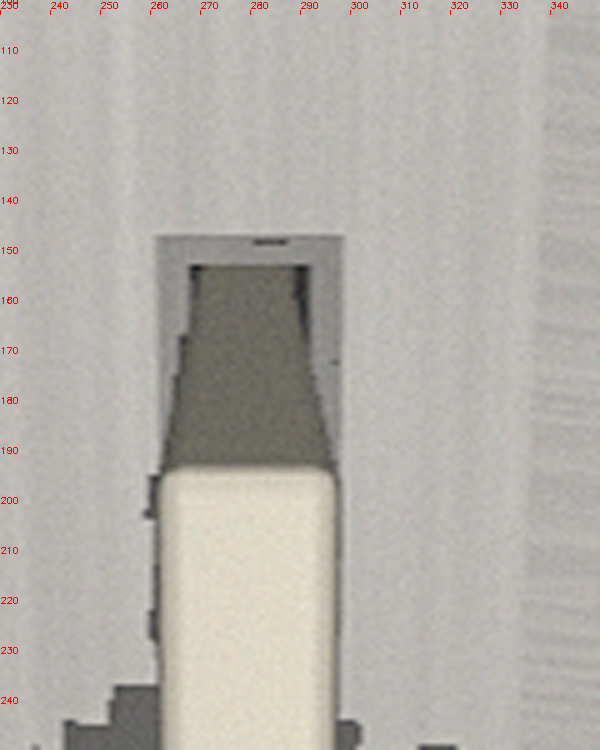

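The panel's end is inside the slot (268–292, row 153) and the wrist shows no contact force. I'll keep lowering it.

arm_command(
  steps=[0,0,0.2,0,0,0,0,0,0,0.2,0,0,0,0,0,0,0.2,0,0,0,0,0,0,0.2,0,0,0,0,0,0,0.2,0,0,0,0,0,0,0,0,0,0,0],
)

```text
time: 13.5
tool_pos: [0.6204, 0.0268, 0.2016]
tcp_rot: [-2.347, 2.088, -0.004]
wrist_force: [-1.3, 0.4, -2.1]
width: 0.13
```

arm_command(
  steps=[0,0,0.2,0,0,0,0,0,0,0.2,0,0,0,0,0,0,0.2,0,0,0,0,0,0,0.2,0,0,0,0,0,0,0.15,0,0,0,0,0,0,0,0,0,0,0],
)

```text
time: 14.25
tool_pos: [0.6205, 0.0267, 0.1732]
tcp_rot: [-2.347, 2.088, -0.004]
wrist_force: [-1.6, -1.3, -2.6]
width: 0.135
```

arm_command(
  steps=[0,0,0.1,0,0,0,0,0,0,0.08,0,0,0,0,0,0,0.05,0,0,0,0,0,0,0,0,0,0,0],
)

```text
time: 14.75
tool_pos: [0.6205, 0.0267, 0.1669]
tcp_rot: [-2.347, 2.088, -0.004]
wrist_force: [-3.6, 0.3, -1.7]
width: 0.137
```

arm_command(
  steps=[0,0,0.06,0,0,0,0,0,0,0.06,0,0,0,0,0,0,0,0,0,0,0],
)

```text
time: 15.12
tool_pos: [0.6205, 0.0267, 0.1663]
tcp_rot: [-2.347, 2.088, -0.005]
wrist_force: [-10.6, -1.7, 12.5]
width: 0.135
```

It met the floor at the expected height, with 12 N upward. Releasing now.

arm_command(
  steps=[0,0,0,0,0,0,0.5,0,0,0,0,0,0,0.5,0,0,0,0,0,0,0.5,0,0,-0.3,0,0,0,0.5,0,0,-0.5,0,0,0,0.5,0,0,-0.9,0,0,0,0.5,0,0,-0.9,0,0,0,0.5,0,0,-0.9,0,0,0,0.5,0,0,0,0,0,0,0.5],
)

```text
time: 16.25
tool_pos: [0.6226, 0.0269, 0.273]
tcp_rot: [-2.343, 2.084, -0.014]
wrist_force: [0.3, -0.1, -0.1]
width: 0.5
```

```bash
python3 -c "
from h import *
snap('w7')
from workcell import bot;import cv2
c=bot.read_camera('scene');cv2.imwrite('pics/s7.png',c['img'][:,:,::-1]);crop('s7',220,110,140,140,5,'s7a',1.3,10)
"
```

```text
[0.62258855 0.0268754  0.27296983] [ 0.34827756 -0.11752524 -0.06242642] 16.25
```

View pics/w7.png

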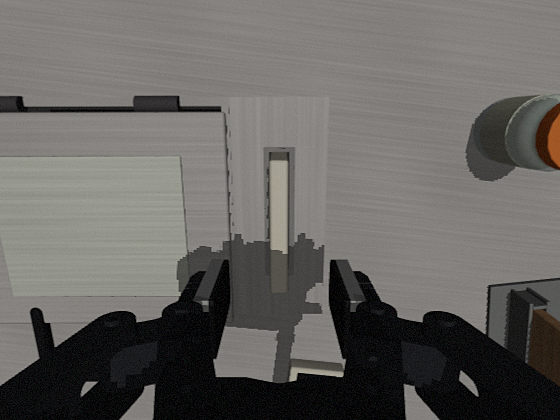

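View pics/s7a.png

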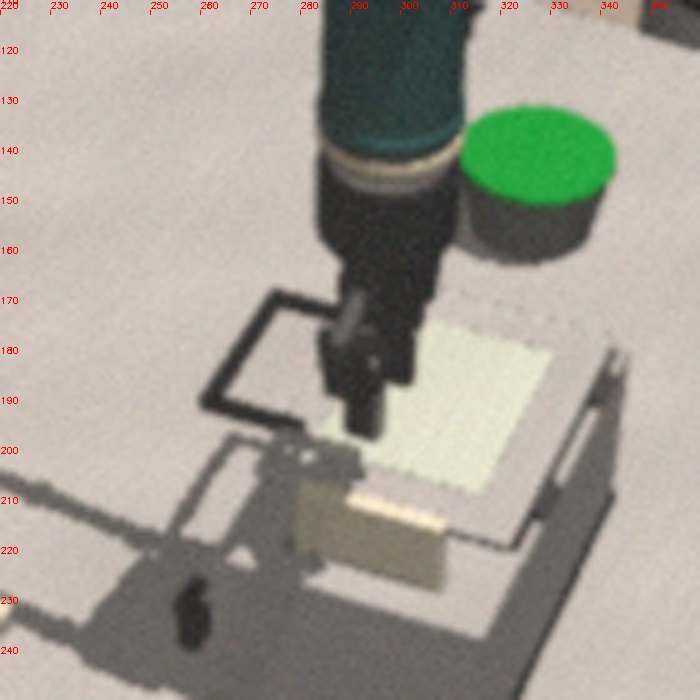

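The panel is down in the slot with only the grip band showing; in the wrist view its top face runs from (280,160) to (279,292). I'll check how it fits, then plan the move to the handle.

Run:
```python
from h import *
c=load("w7")
P=np.array([bp(c,u,v,.185) for u,v in [(270.5,160),(290.3,160),(287.5,292.5),(270.5,292.5)]])[:,:2];print(P.round(4),P.mean(0),np.linalg.norm(P[0]-P[3]))
Q=np.array([bp(c,u,v,.14) for u,v in [(264,147.5),(295,147.5)]])[:,:2];print("slot far",Q,"centre",Q.mean(0)-.0505*np.array([.9932,.1167]))
s,p,r=st();plan(p,r,[.4637,.1492,.25],down(6.7),16,.5)
```

```text
[[0.6635 0.0371]
 [0.6649 0.0253]
 [0.5772 0.0162]
 [0.5759 0.0274]] [0.62040403 0.02648799] 0.08811867538135244
slot far [[0.66637025 0.04303302]
 [0.66895836 0.02084155]] centre [0.61750771 0.02604393]
-0.29, 0.29, 0.04, 0, 0, -0.94, 0.5, -0.32, 0.27, 0.04, 0, 0, -0.94, 0.5, -0.34, 0.23, 0.03, 0, -0.01, -0.93, 0.5, -0.37, 0.2, 0.04, 0, 0, -0.94, 0.5, -0.38, 0.16, 0.04, 0, 0, -0.94, 0.5, -0.4, 0.12, 0.04, 0, -0.01, -0.94, 0.5, -0.4, 0.09, 0.03, 0, 0, -0.93, 0.5, -0.41, 0.04, 0.04, 0, 0, -0.94, 0.5, -0.42, 0, 0.04, 0, 0, -0.94, 0.5, -0.41, -0.04, 0.04, 0, -0.01, -0.94, 0.5

-0.41, -0.08, 0.04, -0.01, 0, -0.93, 0.5, -0.4, -0.11, 0.04, 0, 0, -0.94, 0.5, -0.38, -0.16, 0.04, 0, 0, -0.94, 0.5, -0.37, -0.19, 0.04, 0, 0, -0.94, 0.5, -0.34, -0.23, 0.03, 0, -0.01, -0.93, 0.5, -0.32, -0.26, 0.04, 0, 0, -0.94, 0.5

max 0.94 end [0.46378854 0.1491651  0.25008286] 6.69300314627701
```

arm_command(
  steps=[-0.29,0.29,0,0,0,-0.94,0.5,-0.32,0.27,0,0,0,-0.94,0.5,-0.34,0.23,0,0,-0.01,-0.93,0.5,-0.37,0.2,0.04,0,0,-0.94,0.5,-0.38,0.16,0.04,0,0,-0.94,0.5,-0.4,0.12,0.04,0,-0.01,-0.94,0.5,-0.4,0.09,0.03,0,0,-0.93,0.5,-0.41,0.04,0.04,0,0,-0.94,0.5,-0.42,0,0.04,0,0,-0.94,0.5,-0.41,-0.04,0.04,0,-0.01,-0.94,0.5],
)

```text
time: 17.6
tool_pos: [0.521, 0.1035, 0.2581]
tcp_rot: [3.055, -0.729, -0.004]
wrist_force: [-0.3, 0.5, 0.0]
width: 0.504
```

arm_command(
  steps=[-0.41,-0.08,0.04,-0.01,0,-0.93,0.5,-0.4,-0.11,0.04,0,0,-0.94,0.5,-0.38,-0.16,0.04,0,0,-0.94,0.5,-0.37,-0.19,0.04,0,0,-0.94,0.5,-0.34,-0.23,0.03,0,-0.01,-0.93,0.5,-0.32,-0.26,0.04,0,0,-0.94,0.5,0,0,0,0,0,0,0.5,0,0,0,0,0,0,0.5],
)

```text
time: 18.6
tool_pos: [0.4635, 0.1489, 0.2524]
tcp_rot: [3.136, 0.181, -0.003]
wrist_force: [0.4, -0.2, 0.5]
width: 0.501
```

```bash
python3 -c "
from h import *
snap('w8');s,p,r=st();print(r.as_matrix().round(4))
"
```

```text
[0.46348729 0.14891639 0.25240403] [ 0.38907546 -0.15958461  0.47257927] 18.6
[[ 9.933e-01  1.152e-01 -1.700e-03]
 [ 1.152e-01 -9.933e-01 -7.000e-04]
 [-1.700e-03  5.000e-04 -1.000e+00]]
```

View pics/w8.png

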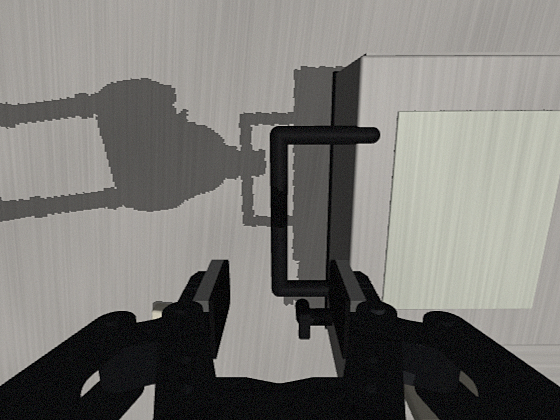

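The handle bar is at column 279, rows 128–295, centred between the fingers. I'll descend with a narrower opening and grip it.

arm_command(
  steps=[0,0,0.6,0,0,0,0.4,0,0,0.8,0,0,0,0.4,0,0,0.8,0,0,0,0.4,0,0,0.8,0,0,0,0.4,0,0,0.8,0,0,0,0.4,0,0,0,0,0,0,0.4,0,0,0,0,0,0,0.4],
)

```text
time: 19.52
tool_pos: [0.4638, 0.1491, 0.1393]
tcp_rot: [3.136, 0.183, -0.001]
wrist_force: [-0.0, 0.6, 0.8]
width: 0.398
```

```bash
python3 -c "
from h import *
snap('w9')
"
```

```text
[0.46381685 0.1490666  0.13933281] [-0.03368884  0.59860053  0.83034532] 19.525
```

View pics/w9.png

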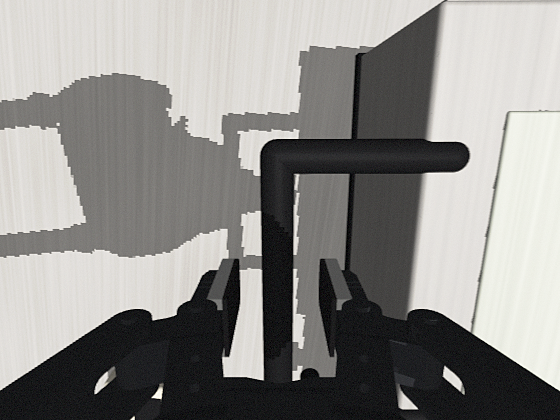

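arm_command(
  steps=[0,0,0,0,0,0,0,0,0,0,0,0,0,0,0,0,0,0,0,0,0,0,0,0,0,0,0,0,0,0,0,0,0,0,0],
  squeeze=25,
)

```text
time: 20.2
tool_pos: [0.463, 0.1492, 0.1404]
tcp_rot: [3.136, 0.183, -0.003]
wrist_force: [-3.6, -0.8, 5.6]
width: 0.134
```

Run:
```python
from h import *
s,p,r=st();print(p,s["wrist_force"],s["torque"],r.as_matrix().round(4))
# arc in tool frame, tool x = tank +X, z down
n=24;th=np.radians(np.linspace(0,51,n+1));x=.215*(1-np.cos(th))/.03;z=-.215*np.sin(th)/.03
cx=cz=0
o=[]
for i in range(n):
    a=round(x[i+1]-cx,2);b=round(z[i+1]-cz,2);cx+=a;cz+=b;o.append((a,b))
print(o)
```

```text
[0.46301238 0.14917232 0.14038289] [-3.56366028 -0.81464635  5.62654232] [-0.12890836  0.73479087 -0.04479244] [[ 9.932e-01  1.166e-01 -1.900e-03]
 [ 1.166e-01 -9.932e-01 -3.000e-04]
 [-2.000e-03  0.000e+00 -1.000e+00]]
[(np.float64(0.0), np.float64(-0.27)), (np.float64(0.02), np.float64(-0.26)), (np.float64(0.02), np.float64(-0.27)), (np.float64(0.04), np.float64(-0.26)), (np.float64(0.04), np.float64(-0.26)), (np.float64(0.06), np.float64(-0.26)), (np.float64(0.06), np.float64(-0.26)), (np.float64(0.07), np.float64(-0.26)), (np.float64(0.09), np.float64(-0.25)), (np.float64(0.09), np.float64(-0.25)), (np.float64(0.1), np.float64(-0.24)), (np.float64(0.11), np.float64(-0.25)), (np.float64(0.12), np.float64(-0.23)), (np.float64(0.12), np.float64(-0.24)), (np.float64(0.14), np.float64(-0.22)), (np.float64(0.15), np.float64(-0.23)), (np.float64(0.15), np.float64(-0.22)), (np.float64(0.16), np.float64(-0.21)), (np.float64(0.17), np.float64(-0.2)), (np.float64(0.17), np.float64(-0.2)), (np.float64(0.19), np.float64(-0.19)), (np.float64(0.19), np.float64(-0.19)), (np.float64(0.19), np.float64(-0.18)), (np.float64(0.21), np.float64(-0.17))]
```

arm_command(
  steps=[0,0,-0.27,0,0,0,0,0.02,0,-0.26,0,0,0,0,0.02,0,-0.27,0,0,0,0,0.04,0,-0.26,0,0,0,0,0.04,0,-0.26,0,0,0,0,0.06,0,-0.26,0,0,0,0,0.06,0,-0.26,0,0,0,0,0.07,0,-0.26,0,0,0,0],
)

```text
time: 21.2
tool_pos: [0.4716, 0.1501, 0.2023]
tcp_rot: [3.136, 0.183, -0.007]
wrist_force: [-6.4, 0.4, -1.4]
width: 0.131
```

arm_command(
  steps=[0.09,0,-0.25,0,0,0,0,0.09,0,-0.25,0,0,0,0,0.1,0,-0.24,0,0,0,0,0.11,0,-0.25,0,0,0,0,0.12,0,-0.23,0,0,0,0,0.12,0,-0.24,0,0,0,0,0.14,0,-0.22,0,0,0,0,0.15,0,-0.23,0,0,0,0],
)

```text
time: 22.2
tool_pos: [0.4973, 0.1532, 0.2602]
tcp_rot: [3.136, 0.184, -0.013]
wrist_force: [-13.0, 0.0, 6.0]
width: 0.126
```

```bash
python3 -c "
from h import *
snap('w10')
from workcell import bot;import cv2
c=bot.read_camera('scene');cv2.imwrite('pics/s10.png',c['img'][:,:,::-1]);crop('s10',220,90,140,150,5,'s10a',1.3,10)
"
```

```text
[0.49725369 0.15322221 0.26021161] [-12.95059707   0.01336843   5.9771603 ] 22.2
```

View pics/s10a.png

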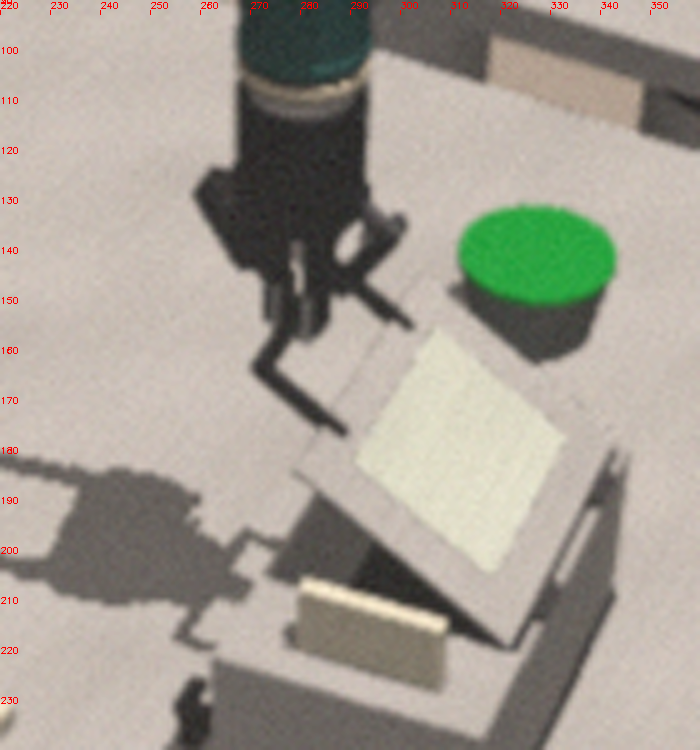

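The lid is at about 34° and following the arc, with some inward push on the hinge (-13 N in x). I'll finish the arc with slightly less forward travel.

arm_command(
  steps=[0.12,0,-0.22,0,0,0,0,0.14,0,-0.21,0,0,0,0,0.16,0,-0.21,0,0,0,0,0.16,0,-0.2,0,0,0,0,0.18,0,-0.19,0,0,0,0],
)

```text
time: 22.92
tool_pos: [0.5215, 0.1561, 0.2925]
tcp_rot: [3.136, 0.184, -0.006]
wrist_force: [-11.0, -1.2, 5.4]
width: 0.125
```

arm_command(
  steps=[0.18,0,-0.17,0,0,0,0,0.18,0,-0.17,0,0,0,0,0.18,0,-0.16,0,0,0,0,0,0,0,0,0,0,0,0,0,0,0,0,0,0],
)

```text
time: 23.55
tool_pos: [0.538, 0.1581, 0.3088]
tcp_rot: [-3.136, -0.184, 0.003]
wrist_force: [-12.4, -0.5, 10.7]
width: 0.127
```

```bash
python3 -c "
from h import *
snap('w11')
from workcell import bot;import cv2
c=bot.read_camera('scene');pickle.dump(c,open('s11.pkl','wb'));cv2.imwrite('pics/s11.png',c['img'][:,:,::-1]);crop('s11',220,90,140,150,5,'s11a',1.3,10)
"
```

```text
[0.53803707 0.15813533 0.30884829] [-12.41702706  -0.4770463   10.72437226] 23.55
```

View pics/s11a.png

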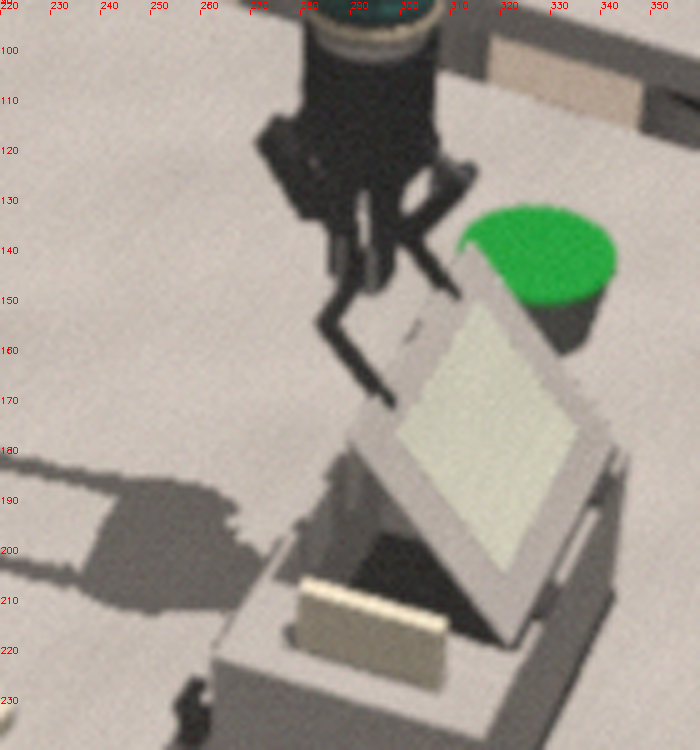

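View pics/w11.png

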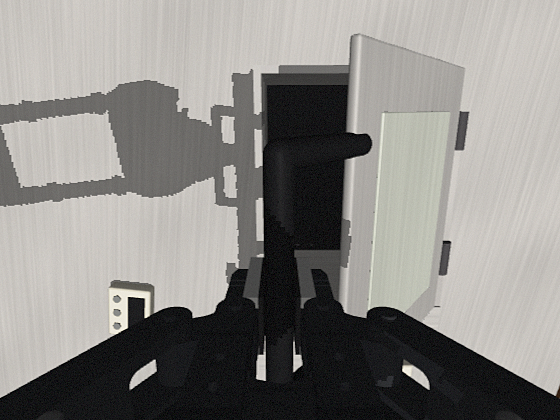

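Run:
```python
from h import *
c=load("s11");K=c["camera_matrix"];Ti=np.linalg.inv(c["pose"])
X=np.array([.9932,.1167,0]);Y=np.array([-.1167,.9932,0]);S=np.array([.6190,.0265,0])
O=S+.105*Y
def pr(P):
    q=Ti[:3,:3]@P+Ti[:3,3];q=K@q;return q[:2]/q[2]
H=O+.075*X+.035*Y+np.array([0,0,.143])
print("hinge R",pr(H-.1025*Y),"block back right",pr(O+.085*X-.14*Y+[0,0,.14]),"front right",pr(O-.085*X-.14*Y+[0,0,.14]))
for d in(40,44,47,50,53,56):
    t=np.radians(d);L=-np.cos(t)*X+np.array([0,0,np.sin(t)])
    print(d,"front R",pr(H+.165*L-.1025*Y),"front L",pr(H+.165*L+.1025*Y),"bar R",pr(H+.215*L-.055*Y))
s,p,r=st();print(s["joint_vel"].round(4),s["torque"])
v=p+r.apply([0,0,-.005])-H;print("angle from tcp",np.degrees(np.arctan2(v[2],-v@X)),np.hypot(v[2],v@X))
```

```text
hinge R [320.92734873 219.0885902 ] block back right [315.70705487 237.31554013] front right [261.16948388 220.55210687]
40 front R [281.82296398 180.5401192 ] front L [306.84603318 140.9350922 ] bar R [276.03761602 158.84244804]
44 front R [284.375508   178.97681167] front L [309.31111085 139.31065375] bar R [279.28986907 156.68341375]
47 front R [286.42871629 177.92625741] front L [311.28467643 138.20764633] bar R [281.91488495 155.21920655]
50 front R [288.59551715 176.98509742] front L [313.35985245 137.20834515] bar R [284.69273727 153.89518887]
53 front R [290.87053145 176.15742777] front L [315.53137048 136.31684154] bar R [287.61684382 152.7175522 ]
56 front R [293.2478881  175.44703532] front L [317.79352919 135.53693758] bar R [290.67989667 151.69210992]
[ 0.002   0.0006 -0.0002 -0.001  -0.0004  0.0013] [-0.06520112  2.10334445  0.04496536]
angle from tcp 50.63225446749045 0.22088092945507673
```

The lid corner projections put it at about 50° (front right, front left and bar all between 49.5° and 50.5°). The TCP arc gives 50.6°. I'll check that it holds still, then hand in.

arm_command(
  steps=[0,0,0,0,0,0,0,0,0,0,0,0,0,0,0,0,0,0,0,0,0,0,0,0,0,0,0,0,0,0,0,0,0,0,0,0,0,0,0,0,0,0],
)

```text
time: 24.4
tool_pos: [0.538, 0.1581, 0.3087]
tcp_rot: [-3.136, -0.184, 0.003]
wrist_force: [-12.2, 0.2, 9.3]
width: 0.126
```

```bash
python3 -c "
from h import *
from workcell import bot
s,p,r=st();print(p,s['joint_vel'].round(4),s['wrist_force'],s['time'])
print(bot.finish_job())"
```

```text
[0.53795658 0.15814538 0.30874041] [-0.0022 -0.0008  0.0005 -0.0019  0.0001 -0.0007] [-12.16853769   0.21580399   9.28341296] 24.4
the job is handed in; nothing more can be done
None
```

The strainer panel is in the slot and let go. The lid is raised to about 50° with the gripper still holding its handle bar. I handed the job in at 24.4 s; it reports no verdict.

- **Panel:** I lowered it with the lid shut until it met the slot floor at the expected height, with about 12 N upward, then released it. A wrist view afterwards put its centre within about 3 mm of the slot's. I did not measure its height again after letting go.
- **Lid:** The lid corners in the scene view gave about 49.5–50.5°, and the arm's own position gave 50.6°. The arm stayed still for the last 0.75 s before hand-in.
- **Disagreements:**
  - The fixed cameras differed by about 5 mm on positions, so I relied on the wrist camera.
  - At the end the arm was still pushing the lid into its hinge with about 12–15 N, well under the limits, and I left it so.
- **Other things:** I did not touch the board, jar, tub or timer, but I did not measure them again at the end.

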